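# Put the balance weights back in their block

## Robot

A 6-joint arm with a two-finger parallel gripper is mounted at the origin on a cart in front of the work surface, level with it; the furniture and walls round the work are solid. World frame = base frame: x ahead of the robot, y to its left, z up, the work surface at z = 0. Lengths are in mm, angles in rad, forces in N, time in s.
With the tool pointing down it reaches from about 275 to 1000 mm from the base axis. Payload 8.4 kg.
Tool frame: the origin (TCP) lies between the finger pads; the fingertips stand r.tips_ahead ahead of it and the grasp point (between the pads) lies 6 mm ahead of it (r.tips_ahead is the distance from the TCP to the fingertips, in mm); z points along the fingers, y is the line along which they close (so a half turn about z gives the same grasp; the last joint's range is limited). The gripper opens to 85 mm and grips with 20 to 120 N. Pads are 22 mm wide; open, the fingers measure 114 mm over their backs; the gripper's body (76 mm by 85 mm) begins 54 mm behind the grasp point. The pads swing forward as they close: fully open they stand 13 mm farther back than shut.
Start: joints at [-1.215, 0.353, 1.633, -0, 1.155, -0.002], TCP at [218.883, -585.422, 256.281] pointing down, gripper open.
Joint ranges: [-2.63, 2.63], [-0.92, 2.1], [0.06, 2.66], [-1.3, 4.44], [0, 2.69], [-3.02, 3.02]. Speed limits (rad/s): [2.22, 2.22, 2.79, 3.14, 3.14, 3.14].

## Interface

Orientations are given as [roll, pitch, yaw] about the fixed x, y, z axes, in that order (R = Rz(yaw) Ry(pitch) Rx(roll)).
In Python, from rig import r gives the robot as it stands.
- The arm moves only by the tool carry_out, never from a script. Its arguments are lists of equal length, an entry for each row: "delta_pos": the shift along the tool's x, y, z in m, a list of three; "rot": the turn, a rotation vector about the tool's x, y, z in degrees, a list of three. A call has 1 to 8 rows; each row is the pose to reach, as a shift and turn from the pose commanded when the call began, along the tool's axes at that moment; what a row does not reach only later rows make up. A row lasts 1/8 s, in which the tool goes at most 62.5 mm and 10.7 degrees, less where a joint would pass 70% of its speed; a pose out of reach is approached as far as the arm can. A call with a gripper value outside its range is refused whole. "claw" is the finger opening in m, from 0 to 0.0854, set as the call begins (left out, the last holds). The fingers move at their own pace and stop on an object; "grip_force" is the grip in N (left out, the last holds). Time passes only in rows, so rows that repeat a pose let the fingers close. It gives the time, the measured TCP pose, the force, the opening and the grip force at its end, in the units of the state.
- r.sense(): the state, without advancing time (a new reading comes with each control period).
- r.grab_frame(name): name is "scene" or "top" or "wrist"; returns the picture (480x640x3 uint8, blue, green, red); there is no depth.
- r.camera_info(name): a dict with "fx", "fy", "cx", "cy" (pixels), "distortion" ([k1, k2, p1, p2, k3] as OpenCV has them; the pictures are not rectified), "pose" (4x4, takes a point from camera to world coordinates); the wrist camera has in their place "hand_eye" (4x4, takes a point from camera to tool coordinates, whose origin is the TCP and whose axes are the flange's). Camera axes: x right, y down, z forward; pixel columns grow to the right and rows downward; lengths in mm; the calibration is good to about 2 mm. A picture is of the moment at which its call begins: read the wrist's pose just before it. camera_info takes no time and is no camera call.
- r.sign_off(): hands the job in; it is judged then, once.
Trained networks look in the newest picture that a camera, given by its name, has taken for a name from the list of things; names that differ only in an ending like _2 or _b are one class to them, and where a whole thing is asked for, a point or a joint stands for the part that bears it (a point fixed in the world has none). Each returns a list of dicts, best first, with "p" (0 to 1); they miss things now and then, are a little off and sometimes report something else, mostly with a low value. They report only what shows in the picture. A call takes as long as a camera call. They do not tell look-alikes from the thing itself.
- r.recognise(thing, camera): "box" ([left, top, right, bottom] in pixels, round what is visible of it).
- r.cut_out(thing, camera): "mask" (480x640 bool, what is visible of it) and "box" ([left, top, right, bottom] in pixels, round what is visible of it).
The state is a dict: "clock": time; "qpos": joint angles; "qvel": joint speeds; "joint_efforts": joint torques, N m; "eef_pos": TCP position; "tcp_rot": TCP orientation; "contact_force": force on the tool from outside, world axes, zero at the start; "wrist_torque": the same for the moment, N m; "opening": opening from 0.0 (shut) to 1.0 (fully open); "grasp_force": force on a finger pad.
Only numpy, scipy, OpenCV 4.12 (cv2) and the standard library are available. Lean on these libraries where they do the work, as an engineer would, in place of code of your own. Each camera call takes 0.05 s, during which the arm holds its last target. There are 200 camera calls.

## Task

The balance check is done: put the four steel weights back in their wooden block, so that they stand in order of size along the row, the largest in the widest well and so on down to the smallest in the narrowest, each upright and fully down in its well. Set them in gently rather than dropping them, do not tip any over, and leave the dropper bottle and the beaker where they stand.

Things in the scene. Friction and masses are not known exactly. Their poses are not given: they have to be found in the camera images.
- mass_500 (a point): the largest of four polished steel weights (500 g): an upright cylinder 46 mm in diameter and 36 mm high, above it a neck 6 mm high, then a round knob 26 mm in diameter and 12 mm high; 54 mm tall in all. Loose, standing on the worktop. The point is on its axis half-way up, 27.0 mm above its foot; z up
- mass_200 (a point): the second largest of four polished steel weights (200 g): an upright cylinder 36 mm in diameter and 25 mm high, above it a neck 4.5 mm high, then a round knob 20 mm in diameter and 10 mm high; 39.5 mm tall in all. Loose, standing on the worktop. The point is on its axis half-way up, 19.75 mm above its foot; z up
- mass_100 (a point): the second smallest of four polished steel weights (100 g): an upright cylinder 27 mm in diameter and 22 mm high, above it a neck 4 mm high, then a round knob 16 mm in diameter and 8.5 mm high; 34.5 mm tall in all. Loose, standing on the worktop. The point is on its axis half-way up, 17.25 mm above its foot; z up
- mass_50 (a point): the smallest of four polished steel weights (50 g): an upright cylinder 18 mm in diameter and 19 mm high, above it a neck 3.5 mm high, then a round knob 13 mm in diameter and 8 mm high; 30.5 mm tall in all. Loose, standing on the worktop. The point is on its axis half-way up, 15.25 mm above its foot; z up
- well_500 (a point): the widest of the four round wells in the wooden block, for the largest weight: 56 mm in diameter, 12 mm deep, its mouth bevelled 4 mm all round so that it guides a weight in; the point is the centre of its floor, 14 mm above the worktop; z up, y along the row of wells towards the widest, x across the row. The block is 78 x 228 mm, 26 mm high, lacquered smooth, does not move, and may point any way; from the widest, the others lie 64, 118.5 and 164 mm along the row
- well_200 (a point): the second widest of the four round wells in the wooden block, for the second largest weight: 46 mm in diameter, 12 mm deep, its mouth bevelled 4 mm all round so that it guides a weight in; the point is the centre of its floor, 14 mm above the worktop; z up, y along the row of wells towards the widest, x across the row. The block is 78 x 228 mm, 26 mm high, lacquered smooth, does not move, and may point any way
- well_100 (a point): the second narrowest of the four round wells in the wooden block, for the second smallest weight: 37 mm in diameter, 12 mm deep, its mouth bevelled 4 mm all round so that it guides a weight in; the point is the centre of its floor, 14 mm above the worktop; z up, y along the row of wells towards the widest, x across the row. The block is 78 x 228 mm, 26 mm high, lacquered smooth, does not move, and may point any way
- well_50 (a point): the narrowest of the four round wells in the wooden block, for the smallest weight: 28 mm in diameter, 12 mm deep, its mouth bevelled 4 mm all round so that it guides a weight in; the point is the centre of its floor, 14 mm above the worktop; z up, y along the row of wells towards the widest, x across the row. The block is 78 x 228 mm, 26 mm high, lacquered smooth, does not move, and may point any way
- dropper_mid (a point): dropper bottle with a red rubber bulb, 30 mm wide, 90 mm tall, loose, standing near the front edge; the point is its centre, 45 mm up; leave it alone
- beaker_mid (a point): small clear beaker, 52 mm wide, 66 mm tall, loose, standing at the left rear; the point is its centre, 33 mm up; leave it alone
Things that resemble listed ones, but are neither listed nor needed, are in the scene too. Leave any red look-alike of the part that bears mass_500 alone.

How it is judged (in metres and radians):
At the end, for the whole second after the job is handed in: Each weight is released, at rest and upright (5 degrees) on the floor of its own well (within 8 mm of its axis, foot within 2.5 mm of the floor), largest in the widest and so on to the smallest in the narrowest; dropper bottle and beaker within 25 mm of where they stood (horizontal distance between mass_500 and well_500 below 0.008 m and z of mass_500 in the frame of well_500 between 0.0245 and 0.0295 m and angle between each of mass_500, mass_200, mass_100, mass_50's own z axis and vertical below 0.09 rad and linear speed of each of weight_500, weight_200, weight_100, weight_50 below 0.01 m/s and horizontal distance between mass_200 and well_200 below 0.008 m and z of mass_200 in the frame of well_200 between 0.01725 and 0.02225 m and horizontal distance between mass_100 and well_100 below 0.008 m and z of mass_100 in the frame of well_100 between 0.01475 and 0.01975 m and horizontal distance between mass_50 and well_50 below 0.008 m and z of mass_50 in the frame of well_50 between 0.01275 and 0.01775 m and distance of each of dropper_mid, beaker_mid from where it was at the start of the episode below 0.025 m); the robot touches nothing.
It fails at once if the dropper bottle is shifted by more than 25 mm or knocked over (distance of dropper_mid from where it was at the start of the episode above 0.025 m).
It fails at once if the beaker is shifted by more than 25 mm or knocked over (distance of beaker_mid from where it was at the start of the episode above 0.025 m).
It fails at once if a weight is tipped over (more than 40 degrees) (angle between any of mass_500, mass_200, mass_100, mass_50's own z axis and vertical above 0.7 rad).
It fails at once if a weight is dropped into its well (it moves there faster than 0.6 m/s, a fall of some 2 cm) ((horizontal distance between mass_500 and well_500 below 0.03 m and z of mass_500 in the frame of well_500 below 0.09 m and linear speed of weight_500 above 0.6 m/s) or (horizontal distance between mass_200 and well_200 below 0.03 m and z of mass_200 in the frame of well_200 below 0.09 m and linear speed of weight_200 above 0.6 m/s) or (horizontal distance between mass_100 and well_100 below 0.03 m and z of mass_100 in the frame of well_100 below 0.09 m and linear speed of weight_100 above 0.6 m/s) or (horizontal distance between mass_50 and well_50 below 0.03 m and z of mass_50 in the frame of well_50 below 0.09 m and linear speed of weight_50 above 0.6 m/s)).
It also fails if it takes over 104 s, if anything falls off the work surface, if the arm or the gripper's body presses on something with over 40 N, if the wrist force passes 120 N, or if a joint passes its speed limit or range.

## Working session

There is one attempt and no reset: what is moved stays moved. The work goes in short steps, Python scripts to look and compute and a tool call to move; the robot and the scene stay as the last step left them, time stands still between calls to the robot, and variables do not carry over. Pictures are saved under pics/ and viewed, at most 15 in all, crops included, and the job is handed in when it is done.

Besides the shell and the picture viewer there is one more tool, called after ">>>" as name(argument=value, ...) on one line, values as JSON. carry_out: Moves the arm, as the interface text tells. Its arguments: {"type":"object","properties":{"delta_pos":{"type":"array","items":{"type":"array","items":{"type":"number"}}},"rot":{"type":"array","items":{"type":"array","items":{"type":"number"}}},"claw":{"type":"number"},"grip_force":{"type":"number"}},"required":["delta_pos","rot"]}

```bash
mkdir -p pics; ls
python3 - <<'E'
from rig import r
import cv2,numpy as np
print(r.tips_ahead, r.sense())
for n in("top","scene","wrist"):
    cv2.imwrite(f"pics/{n}0.png",r.grab_frame(n)); print(n,r.camera_info(n))
for n in("top","scene"):
  for t in("mass_500","mass_200","mass_100","mass_50","well_500","well_200","well_100","well_50","dropper_mid","beaker_mid"):
    print(n,t,[(np.round(d["box"]).tolist(),round(d["p"],2)) for d in r.recognise(t,n)[:5]])
E
```

```text
pics
25.0 {'clock': 0.0, 'qpos': array([-1.21540899e+00,  3.53644734e-01,  1.63415633e+00, -2.68983064e-05,
        1.15519501e+00, -2.38882167e-03]), 'qvel': array([-0.00190474, -0.0005893 ,  0.00122187, -0.00073937,  0.00017034,
        0.0035358 ]), 'joint_efforts': array([ 3.71615170e-03, -6.05249405e+01, -3.42069340e+01,  4.13323323e-04,
        9.42733604e-03, -5.78071990e-07]), 'eef_pos': array([ 218.71184843, -584.99982432,  255.55429443]), 'tcp_rot': array([-3.14018918e+00,  2.12407109e-05,  3.57787055e-01]), 'contact_force': array([-0.23574899, -0.26607301, -0.17182363]), 'wrist_torque': array([ 0.01416501, -0.0038321 ,  0.00109756]), 'grasp_force': 0.0, 'opening': 1.001126349928408}
top {'fx': 579.2088994594468, 'fy': 579.2088994594468, 'cx': 319.7200706035209, 'cy': 236.72302841555845, 'distortion': array([-0.03126822,  0.        ,  0.        ,  0.        ,  0.        ]), 'pose': array([[-1.50506508e-02, -9.91601802e-01,  1.28449770e-01,
         3.55119592e+02],
       [-9.99799630e-01,  1.66202638e-02,  1.11564891e-02,
         2.40607804e+01],
       [-1.31976638e-02, 
[... 2974 characters left out ...]
4.0, 267.0], 0.66)]
scene mass_50 [([339.0, 223.0, 359.0, 250.0], 0.92), ([284.0, 237.0, 310.0, 266.0], 0.91), ([332.0, 263.0, 354.0, 296.0], 0.69), ([392.0, 232.0, 412.0, 255.0], 0.66), ([319.0, 234.0, 344.0, 267.0], 0.66)]
scene well_500 [([223.0, 200.0, 326.0, 236.0], 0.83), ([255.0, 161.0, 276.0, 191.0], 0.3)]
scene well_200 [([223.0, 200.0, 326.0, 236.0], 0.83), ([255.0, 161.0, 276.0, 191.0], 0.3)]
scene well_100 [([223.0, 200.0, 326.0, 236.0], 0.83), ([255.0, 161.0, 276.0, 191.0], 0.3)]
scene well_50 [([223.0, 200.0, 326.0, 236.0], 0.83), ([255.0, 161.0, 276.0, 191.0], 0.3)]
scene dropper_mid [([274.0, 248.0, 291.0, 291.0], 0.62)]
scene beaker_mid [([254.0, 162.0, 278.0, 190.0], 0.73)]
```

```bash
cat > h.py <<'E'
from rig import r
import cv2,numpy as np
from scipy.spatial.transform import Rotation as R
def campose(n,s=None):
    c=r.camera_info(n)
    if n!="wrist": return c,c["pose"]
    s=s or r.sense(); T=np.eye(4); T[:3,:3]=R.from_euler("xyz",s["tcp_rot"]).as_matrix(); T[:3,3]=s["eef_pos"]
    return c,T@c["hand_eye"]
def K(c): return np.array([[c["fx"],0,c["cx"]],[0,c["fy"],c["cy"]],[0,0,1]])
def to_world(px,z,n,P=None):
    c,T=campose(n) if P is None else P
    u=cv2.undistortPoints(np.array(px,float).reshape(-1,1,2),K(c),c["distortion"]).reshape(-1,2)
    d=np.c_[u,np.ones(len(u))]@T[:3,:3].T; o=T[:3,3]
    return o+d*((z-o[2])/d[:,2])[:,None]
def to_px(X,n,P=None):
    c,T=campose(n) if P is None else P
    i=np.linalg.inv(T)
    return cv2.projectPoints(np.array(X,float).reshape(-1,1,3),cv2.Rodrigues(i[:3,:3])[0],i[:3,3],K(c),c["distortion"])[0].reshape(-1,2)
E
python3 - <<'E'
from h import *
im=cv2.imread("pics/top0.png"); cv2.imwrite("pics/topc.png",cv2.resize(im[140:340,150:440],(800,552),interpolation=cv2.INTER_CUBIC))
for b in r.recognise("mass_500","top"):
    x=b["box"]; print(np.round(x),round(b["p"],2),to_world([[(x[0]+x[2])/2,(x[1]+x[3])/2]],20,"top").round(0))
for t in("well_500","dropper_mid","beaker_mid"):
    x=r.recognise(t,"top")[0]["box"]; print(t,to_world([[(x[0]+x[2])/2,(x[1]+x[3])/2]],26,"top").round(0))
E
```

```text
[324. 201. 345. 226.] 0.84 [[583.   3.  20.]]
[367. 189. 387. 204.] 0.77 [[622. -97.  20.]]
[408. 208. 421. 222.] 0.58 [[ 576. -185.   20.]]
[330. 234. 352. 256.] 0.56 [[509. -10.  20.]]
[307. 257. 325. 281.] 0.56 [[454.  49.  20.]]
[370. 267. 388. 292.] 0.55 [[426. -96.  20.]]
[445. 278. 455. 283.] 0.39 [[ 421. -260.   20.]]
well_500 [[562. 215.  26.]]
dropper_mid [[374.  11.  26.]]
beaker_mid [[700. 369.  26.]]
```

View pics/topc.png

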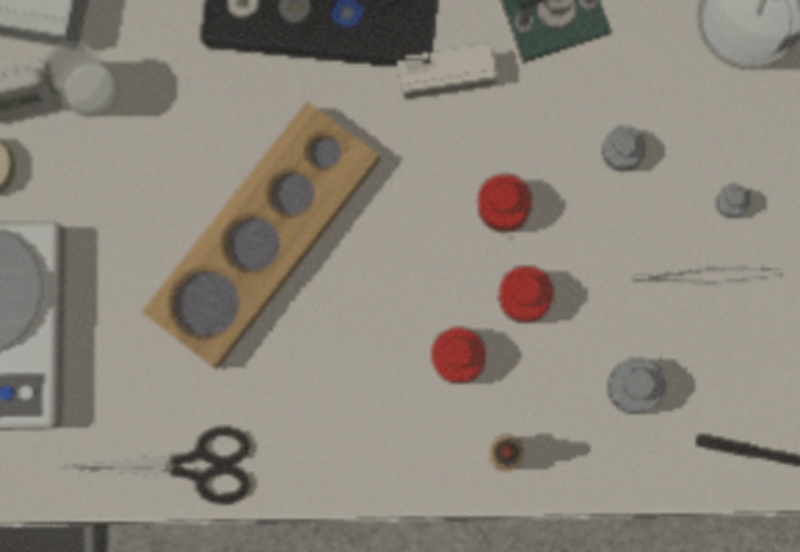

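The crop shows three red look-alikes at about (333,213), (340,246) and (316,268). The steel weights are the 500 at (381,280), the 200 at (377,194) and the 100 at (416,213). The block's narrow end is at upper right. The 50 isn't in this crop, so I'll look at the whole frame.

Run:
```python
import cv2
im=cv2.imread("pics/top0.png"); cv2.imwrite("pics/topd.png",cv2.resize(im[120:340,380:640],(709,600),interpolation=cv2.INTER_CUBIC))
im=cv2.imread("pics/scene0.png"); cv2.imwrite("pics/scened.png",cv2.resize(im[150:360,200:480],(800,600),interpolation=cv2.INTER_CUBIC))
```

```text
(no output)
```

View pics/topd.png

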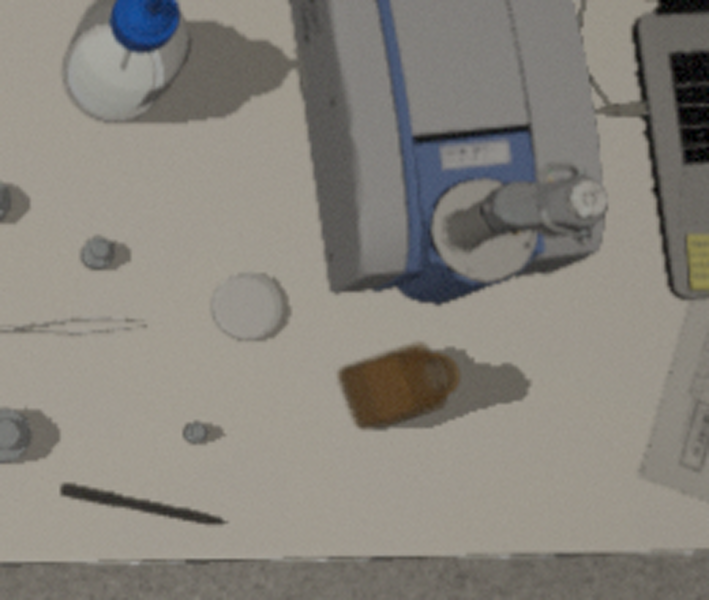

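View pics/scened.png

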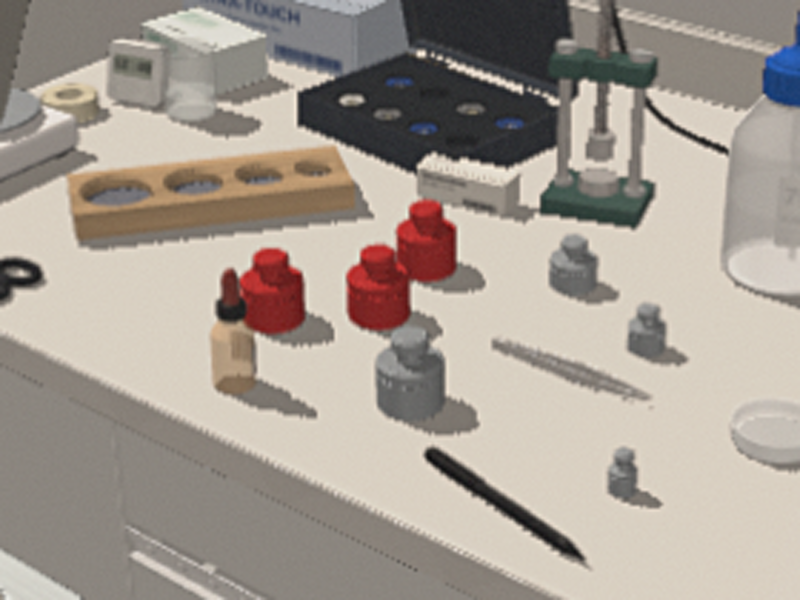

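The 50 is at about (451,278) in the top view, and the scene view confirms four steel weights and three red look-alikes. Next I'll fit model silhouettes to the masks.

```bash
cat >> h.py <<'E'
from scipy.optimize import minimize
DIM={500:(46,36,6,26,12),200:(36,25,4.5,20,10),100:(27,22,4,16,8.5),50:(18,19,3.5,13,8)}
AL=dict(zip((500,200,100,50),(0,64,118.5,164)))
def mpts(m,x,y,z0=0):
    D,H,n,d,k=DIM[m]; a=np.linspace(0,2*np.pi,36)
    ring=lambda q,z:np.c_[x+q/2*np.cos(a),y+q/2*np.sin(a),0*a+z0+z]
    return [np.r_[ring(D,0),ring(D,H)],np.r_[ring(d,H),ring(d,H+n+k)]]
def bpts(x,y,t):
    p=np.array([[sx*39,sy*114,z] for sx in(-1,1) for sy in(-1,1) for z in(0,26)],float)
    c,s=np.cos(t),np.sin(t); p[:,:2]=p[:,:2]@np.array([[c,s],[-s,c]])+[x,y]; return [p]
def render(parts,n,P,S=4):
    o=np.zeros((480*S,640*S),np.uint8)
    for p in parts: cv2.fillConvexPoly(o,cv2.convexHull(np.round((to_px(p,n,P)+.5)*S).astype(np.int32)),255)
    return cv2.resize(o,(640,480),interpolation=cv2.INTER_AREA)/255.
def fit(f,p0,mask,n,P,step):
    g=lambda p:np.abs(render(f(*p),n,P)-mask).sum()
    p0=np.array(p0,float); sim=np.r_[[p0],[p0+np.eye(len(p0))[i]*step[i] for i in range(len(p0))]]
    o=minimize(g,p0,method="Nelder-Mead",options=dict(initial_simplex=sim,xatol=.05,fatol=.05))
    return o.x.round(2),round(o.fun/mask.sum(),3)
E
python3 - <<'E'
from h import *
A={500:(426,-96),200:(622,-97),100:(576,-185),50:(421,-260)}
for n in("top","scene"):
    P=campose(n); r.grab_frame(n); ds=r.cut_out("mass_500",n)
    for m,(x,y) in A.items():
        c=to_px([[x,y,20]],n,P)[0]
        d=min(ds,key=lambda d:np.hypot((d["box"][0]+d["box"][2])/2-c[0],(d["box"][1]+d["box"][3])/2-c[1]))
        print(n,m,np.round(d["box"]),fit(lambda x,y:mpts(m,x,y),(x,y),d["mask"].astype(float),n,P,(8,8)))
    d=r.cut_out("well_500",n)[0]
    print(n,"block",np.round(d["box"]),fit(bpts,(562,215,-.65),d["mask"].astype(float),n,P,(10,10,.1)))
E
```

```text
top 500 [370. 269. 389. 288.] (array([426.08, -98.09]), np.float64(0.283))
top 200 [367. 185. 383. 203.] (array([632.34, -93.85]), np.float64(0.074))
top 100 [410. 210. 422. 221.] (array([ 582.3 , -186.98]), np.float64(0.161))
top 50 [370. 269. 389. 288.] (array([ 386.67, -196.11]), np.float64(1.222))
top block [202. 174. 288. 273.] (array([563.08, 216.43,   0.9 ]), np.float64(0.029))
scene 500 [335. 263. 356. 296.] (array([427.68, -97.75]), np.float64(0.069))
scene 200 [393. 233. 408. 253.] (array([637.22, -90.89]), np.float64(0.316))
scene 100 [422. 255. 431. 270.] (array([ 591.31, -181.83]), np.float64(0.362))
scene 50 [413. 307. 421. 324.] (array([ 427.12, -263.44]), np.float64(0.323))
scene block [224. 201. 324. 234.] (array([565.03, 222.1 ,   0.91]), np.float64(0.072))
```

>>> carry_out(delta_pos=[[0.457,-0.304,0],[0.457,-0.304,0],[0.457,-0.304,0],[0.457,-0.304,0],[0.457,-0.304,0],[0.457,-0.304,0],[0.457,-0.304,0],[0.457,-0.304,0]], rot=[[0,0,-10],[0,0,-20],[0,0,-30],[0,0,-40],[0,0,-50],[0,0,-60],[0,0,-70],[0,0,-80]])

```text
clock: 2.65
eef_pos: [512.9, -178.5, 256.6]
tcp_rot: [3.141, 0.0, 1.76]
contact_force: [-0.4, -0.1, -0.1]
opening: 0.999
grasp_force: 0.0
```

>>> carry_out(delta_pos=[[0,0,0],[0,0,0],[0,0,0],[0,0,0],[0,0,0],[0,0,0]], rot=[[0,0,-10],[0,0,-20],[0,0,-30],[0,0,-41],[0,0,-41],[0,0,-41]])

```text
clock: 3.4
eef_pos: [511.9, -180.3, 256.4]
tcp_rot: [3.142, 0.0, 2.466]
contact_force: [1.0, -0.5, -0.2]
opening: 1.001
grasp_force: 0.0
```

```bash
cat > look.py <<'E'
from h import *
import sys
s=r.sense(); P=campose("wrist",s); im=r.grab_frame("wrist"); cv2.imwrite(f"pics/{sys.argv[1]}.png",im)
print(s["clock"],s["eef_pos"].round(1),s["tcp_rot"].round(4),s["qpos"].round(2))
A={500:(427,-98),200:(632,-94),100:(582,-187),50:(427,-263)}
if "w" in sys.argv:
  ds=r.cut_out("mass_500","wrist")
  for d in ds: d["c"]=to_world([[(d["box"][0]+d["box"][2])/2,(d["box"][1]+d["box"][3])/2]],20,"wrist",P)[0]; print(np.round(d["box"]),round(d["p"],2),d["c"].round(0))
  for m,(x,y) in A.items():
    d=min(ds,key=lambda d:np.hypot(d["c"][0]-x,d["c"][1]-y))
    if np.hypot(d["c"][0]-x,d["c"][1]-y)<40: print(m,fit(lambda x,y:mpts(m,x,y),(x,y),d["mask"].astype(float),"wrist",P,(8,8)))
if "b" in sys.argv:
  d=r.cut_out("well_500","wrist")[0]; print("block",np.round(d["box"]),fit(bpts,(563,217,.9),d["mask"].astype(float),"wrist",P,(10,10,.1)))
E
python3 look.py w1 w
```

```text
3.4 [ 511.9 -180.3  256.4] [3.1415e+00 1.0000e-04 2.4656e+00] [-0.34  0.23  1.81  0.    1.11 -1.24]
[162. 169. 191. 193.] 0.88 [ 427. -263.   20.]
[344. 243. 373. 276.] 0.87 [ 579. -186.   20.]
[512.  94. 586. 156.] 0.76 [584.   8.  20.]
[443.  23. 517.  88.] 0.75 [503.  -9.  20.]
[446. 217. 494. 264.] 0.73 [627. -98.  20.]
[298.  17. 357.  82.] 0.69 [ 426. -100.   20.]
500 (array([ 425.1 , -101.06]), np.float64(0.025))
200 (array([627.56, -96.04]), np.float64(0.082))
100 (array([ 581.54, -188.1 ]), np.float64(0.1))
50 (array([ 425.98, -266.32]), np.float64(0.093))
```

View pics/w1.png

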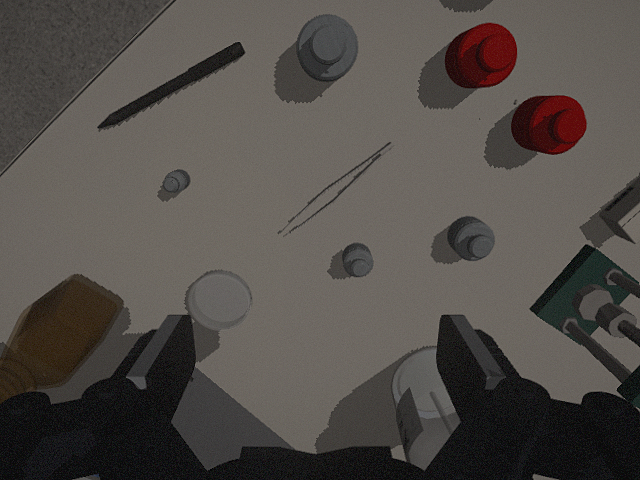

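>>> carry_out(delta_pos=[[0.059,0.004,0.05],[0.118,0.008,0.1],[0.118,0.008,0.1],[0.118,0.008,0.1],[0.118,0.008,0.1]], rot=[[0,0,0],[0,0,0],[0,0,0],[0,0,0],[0,0,0]], claw=0.06)

```text
clock: 4.12
eef_pos: [426.1, -101.1, 157.2]
tcp_rot: [3.141, 0.002, 2.469]
contact_force: [0.1, -0.2, -1.0]
opening: 0.704
grasp_force: 0.0
```

```bash
cat > go.py <<'E'
from h import *
import sys
s=r.sense(); M=R.from_euler("xyz",s["tcp_rot"]).as_matrix()
print("clock",s["clock"],"yaw",s["tcp_rot"][2].round(4),"tools mm",[(M.T@(np.array(list(map(float,a.split(","))))-s["eef_pos"])).round(1).tolist() for a in sys.argv[1:]])
E
python3 look.py w2 w; python3 go.py 425.5,-100,100
python3 - <<'E'
from h import *
from h import campose
# obstacles from first wrist view
s=dict(eef_pos=np.array([511.9,-180.3,256.4]),tcp_rot=np.array([3.1415,0,2.4656])); P=campose("wrist",s)
print(to_world([[393,380],[400,440],[530,310],[585,245]],0,"wrist",P).round(0))
print(r.sense()["opening"])
E
```

```text
4.125 [ 426.1 -101.1  157.2] [3.1407e+00 2.1000e-03 2.4689e+00] [-0.24  0.2   2.11 -0.    0.83 -1.13]
[461. 198. 552. 278.] 0.93 [505.  -9.  20.]
[491.  70. 599. 156.] 0.85 [453.  50.  20.]
[279. 187. 354. 273.] 0.78 [ 425. -100.   20.]
[120. 345. 160. 382.] 0.59 [ 425. -259.   20.]
[538. 266. 634. 353.] 0.55 [585.   9.  20.]
500 (array([424.13, -99.9 ]), np.float64(0.036))
50 (array([ 425.34, -265.  ]), np.float64(0.147))
clock 4.225 yaw 2.4688 tools mm [[1.5, 0.5, 57.3]]
[[ 718. -242.    0.]
 [ 788. -282.    0.]
 [ 737.  -88.    0.]
 [ 711.  -11.    0.]]
0.7036920523418736
```

View pics/w2.png

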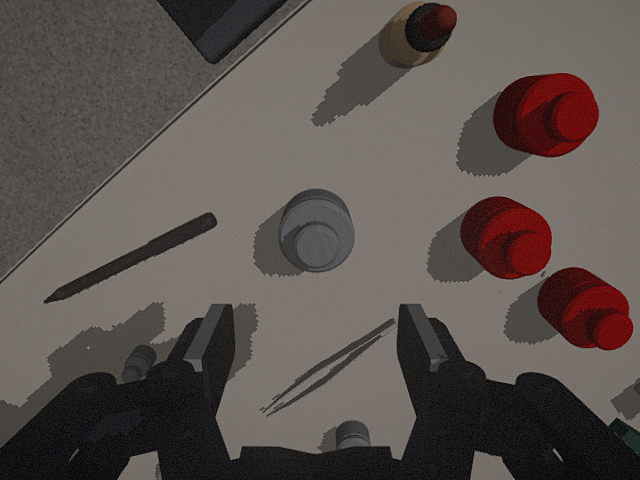

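The 500 sits between the pads at (316,230), clear of the red ones. I'll descend and grip.

>>> carry_out(delta_pos=[[0.002,0,0.05],[0.002,0,0.09],[0.002,0,0.122],[0.002,0,0.122],[0.002,0,0.122],[0.002,0,0.122]], rot=[[0,0,0],[0,0,0],[0,0,0],[0,0,0],[0,0,0],[0,0,0]])

```text
clock: 4.97
eef_pos: [424.1, -99.6, 35.6]
tcp_rot: [3.14, 0.002, 2.469]
contact_force: [-1.4, -0.6, 0.5]
opening: 0.704
grasp_force: 0.0
```

>>> carry_out(delta_pos=[[0,0,0],[0,0,0],[0,0,0],[0,0,0],[0,0,0],[0,0,0]], rot=[[0,0,0],[0,0,0],[0,0,0],[0,0,0],[0,0,0],[0,0,0]], claw=0.03, grip_force=60)

```text
clock: 5.72
eef_pos: [423.8, -99.5, 35.7]
tcp_rot: [3.141, 0.002, 2.47]
contact_force: [-1.7, -0.1, 14.1]
opening: 0.519
grasp_force: 59.1
```

>>> carry_out(delta_pos=[[0,0,-0.03],[0,0,-0.09],[0,0,-0.15],[0.005,0.055,-0.184],[0.01,0.115,-0.184],[0.015,0.175,-0.184],[0.02,0.235,-0.184],[0.025,0.295,-0.184]], rot=[[0,0,0],[0,0,0],[0,0,0],[0,0,0],[0,0,0],[0,0,0],[0,0,0],[0,0,0]])

```text
clock: 6.72
eef_pos: [587.2, 148.9, 218.3]
tcp_rot: [-3.141, -0.0, 2.47]
contact_force: [1.4, 0.1, -5.0]
opening: 0.518
grasp_force: 64.5
```

>>> carry_out(delta_pos=[[0,0.02,0],[0,0.04,0],[0,0.04,0],[0,0.04,0]], rot=[[0,0,0],[0,0,0],[0,0,0],[0,0,0]])

```text
clock: 7.22
eef_pos: [611.1, 177.3, 218.1]
tcp_rot: [-3.14, -0.001, 2.469]
contact_force: [-0.2, 0.2, -4.6]
opening: 0.519
grasp_force: 64.5
```

```bash
python3 look.py w3 b; python3 go.py 505,265,160
```

```text
7.225 [611.1 177.3 218.1] [-3.1404e+00 -5.0000e-04  2.4689e+00] [ 0.28  0.41  1.64 -0.    1.09 -0.62]
block [251.   2. 369. 273.] (array([552.21, 220.15,   0.91]), np.float64(0.025))
clock 7.325 yaw 2.4686 tools mm [[137.8, 2.3, 58.4]]
```

View pics/w3.png

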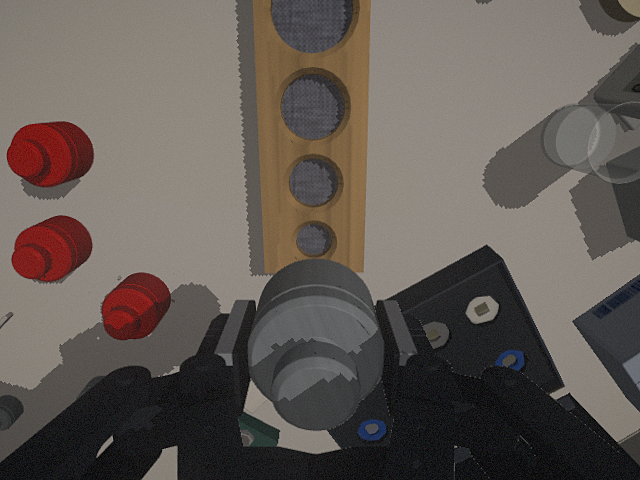

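The held 500 is upright in the grip, and the wells show in a row at (315,104), (316,181) and (316,238), with the widest at (313,10).

Run:
```python
from h import *
s=dict(eef_pos=np.array([611.1,177.3,218.1]),tcp_rot=np.array([-3.1404,-.0005,2.4689])); P=campose("wrist",s)
px=[[314.5,104],[316,181],[315.5,239]]
W=to_world(px,26,"wrist",P); print(W.round(1),np.linalg.norm(np.diff(W,axis=0),axis=1),"widths",[np.linalg.norm(np.diff(to_world(q,26,"wrist",P),axis=0)) for q in ([[279,104],[350,104]],[[289,181],[343.5,181]],[[295,239],[336,239]])])
im=cv2.imread("pics/w3.png"); hsv=cv2.cvtColor(im,cv2.COLOR_BGR2HSV)
m=((hsv[...,1]<60)).astype(np.uint8); m[:, :250]=0; m[:,370:]=0; m[262:]=0
n,l,st,c=cv2.connectedComponentsWithStats(m)
for i in range(1,n):
    if st[i][4]>200: print(st[i],c[i].round(1),"floor z14",to_world([c[i]],14,"wrist",P).round(1))
# lines of block via saturation edges rowwise at z=26
for y in (60,150,210,255):
    x=np.where(hsv[y,240:380,1]>70)[0]+240; print(y,x.min(),x.max())
```

```text
[[549.8 224.1  26. ]
 [593.1 191.   26. ]
 [628.  162.8  26. ]] [54.48523441 44.9290878 ] widths [np.float64(49.71487120909055), np.float64(40.138731145585375), np.float64(31.495544381068214)]
[ 250    0   14  262 2111] [254.2 161.9] floor z14 [[554.3 162.3  14. ]]
[ 272    0   81   53 3530] [311.5  22.6] floor z14 [[505.8 256.4  14. ]]
[364  57   6 205 624] [367.6 189.3] floor z14 [[624.5 216.8  14. ]]
[ 281   74   63   65 3161] [312.3 106.5] floor z14 [[550.2 221.7  14. ]]
[ 290  159   47   46 1721] [313.1 181.2] floor z14 [[593.5 187.8  14. ]]
[297 224  34  31 811] [313.5 238.7] floor z14 [[629.9 159.2  14. ]]
60 255 368
150 259 366
210 262 364
255 264 363
```

>>> carry_out(delta_pos=[[0.05,0,0.02],[0.1,-0.001,0.05],[0.14,-0.001,0.09],[0.14,-0.001,0.109],[0.14,-0.001,0.109],[0.14,-0.001,0.109]], rot=[[0,0,0],[0,0,0],[0,0,0],[0,0,0],[0,0,0],[0,0,0]])

```text
clock: 8.07
eef_pos: [502.7, 264.6, 110.4]
tcp_rot: [3.14, 0.001, 2.469]
contact_force: [0.1, 0.2, -4.8]
opening: 0.517
grasp_force: 64.3
```

```bash
python3 look.py w4; python3 go.py 501,263.5,50
```

```text
8.075 [502.7 264.6 110.4] [3.1402e+00 8.0000e-04 2.4688e+00] [ 0.48  0.44  1.87 -0.    0.82 -0.42]
clock 8.125 yaw 2.4687 tools mm [[0.8, -2.3, 60.6]]
```

View pics/w4.png

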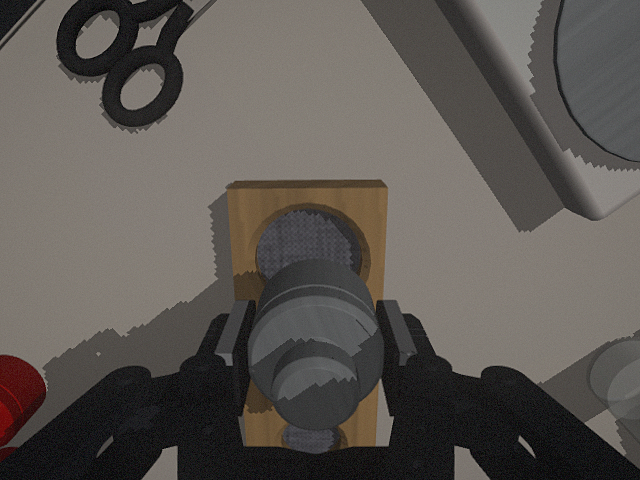

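```bash
python3 - <<'E'
from h import *
s=dict(eef_pos=np.array([502.7,264.6,110.4]),tcp_rot=np.array([3.1402,.0008,2.4688])); P=campose("wrist",s)
W=to_world([[229,188],[387,187],[308,204],[246,260],[370,260]],26,"wrist",P);print(W.round(1),np.linalg.norm(W[0]-W[1]),np.linalg.norm(W[3]-W[4]))
d=np.array([-.787,.617,0]); print("w500 from edge",(W[0]+W[1])/2-39*d,"from rim",W[2]-d*30,W[2]-d*32)
c=(W[0]+W[1])/2-39*d
print("rim px check",to_px([c+32*d,c+28*d],"wrist",P))
E
python3 go.py 501,263.5,52
```

```text
[[446.  255.7  26. ]
 [493.2 315.7  26. ]
 [476.  280.5  26. ]
 [479.1 237.5  26. ]
 [518.5 286.9  26. ]] 76.33804600410336 63.2007973850773
w500 from edge [500.33218708 261.60092904  26.        ] from rim [499.6589158  262.02807134  26.        ] [501.2329158  260.79407134  26.        ]
rim px check [[308.1313965  201.58407795]
 [308.23375924 209.55693695]]
clock 8.125 yaw 2.4687 tools mm [[0.8, -2.3, 58.6]]
```

>>> carry_out(delta_pos=[[0,-0.0035,0.02],[0,-0.0035,0.035],[0,-0.0035,0.044],[0,-0.0035,0.05],[0,-0.0035,0.055],[0,-0.0035,0.058],[0,-0.0035,0.0595],[0,-0.0035,0.06]], rot=[[0,0,0],[0,0,0],[0,0,0],[0,0,0],[0,0,0],[0,0,0],[0,0,0],[0,0,0]])

```text
clock: 9.12
eef_pos: [499.6, 262.2, 49.8]
tcp_rot: [3.141, 0.0, 2.47]
contact_force: [-3.6, -1.8, 7.1]
opening: 0.519
grasp_force: 65.4
```

The weight touches the floor at the expected height, so I'll release and rise.

>>> carry_out(delta_pos=[[0,0,0],[0,0,0],[0,0,0],[0,0,0]], rot=[[0,0,0],[0,0,0],[0,0,0],[0,0,0]], claw=0.06)

```text
clock: 9.62
eef_pos: [499.6, 262.2, 49.4]
tcp_rot: [3.141, 0.0, 2.47]
contact_force: [0.7, 0.9, -0.2]
opening: 0.703
grasp_force: 0.0
```

>>> carry_out(delta_pos=[[0,0,-0.02],[0,0,-0.06],[0,0,-0.11],[-0.05,0,-0.15],[-0.06,0,-0.15],[-0.06,0,-0.15]], rot=[[0,0,0],[0,0,0],[0,0,0],[0,0,0],[0,0,0],[0,0,0]])

```text
clock: 10.38
eef_pos: [546.4, 224.2, 198.8]
tcp_rot: [-3.141, -0.0, 2.468]
contact_force: [-1.4, -0.4, -1.0]
opening: 0.698
grasp_force: 0.0
```

```bash
python3 look.py w5 b; python3 go.py 628,-96,190
```

```text
10.375 [546.4 224.2 198.8] [-3.1411e+00 -4.0000e-04  2.4681e+00] [ 0.39  0.36  1.76  0.    1.02 -0.51]
block [252.  70. 373. 377.] (array([559.22, 214.65,   0.91]), np.float64(0.167))
clock 10.475 yaw 2.4694 tools mm [[-264.6, -199.2, 7.8]]
```

View pics/w5.png

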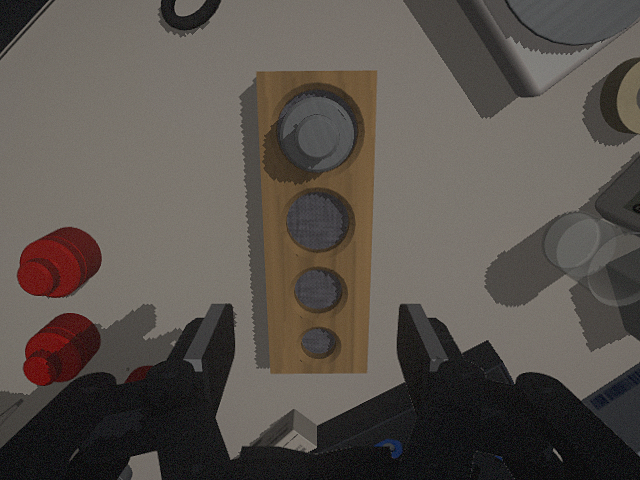

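The 500 stands in the widest well at (318,132). All the top corners of the block are visible: (257,71), (378,70), (368,373), (271,374).

Run:
```python
from h import *
s=dict(eef_pos=np.array([546.4,224.2,198.8]),tcp_rot=np.array([-3.1411,-.0004,2.4681])); P=campose("wrist",s)
W=to_world([[257,71],[378,70],[368,373],[271,374]],26,"wrist",P)
a=(W[0]+W[1])/2; b=(W[2]+W[3])/2; d=(a-b)/np.linalg.norm(a-b); print(np.linalg.norm(a-b),np.linalg.norm(W[0]-W[1]),d.round(3))
c=(a+b)/2
for m in AL: print(m,(c+d*(75-AL[m])).round(1))
V=to_world([[319.5,219],[320,289],[320.5,341.5]],26,"wrist",P); print(V.round(1))
```

```text
228.40159210394387 77.89754037654865 [-0.787  0.617  0.   ]
500 [500.9 261.7  26. ]
200 [551.3 222.2  26. ]
100 [594.2 188.6  26. ]
50 [630.  160.5  26. ]
[[548.6 225.2  26. ]
 [591.4 191.8  26. ]
 [627.  164.1  26. ]]
```

>>> carry_out(delta_pos=[[-0.04,-0.03,0],[-0.08,-0.06,0],[-0.12,-0.09,0],[-0.16,-0.12,0],[-0.2,-0.15,0],[-0.24,-0.18,0.02],[-0.264,-0.199,0.04],[-0.264,-0.199,0.05]], rot=[[0,0,0],[0,0,0],[0,0,0],[0,0,0],[0,0,0],[0,0,0],[0,0,0],[0,0,0]], claw=0.05)

```text
clock: 11.48
eef_pos: [627.9, -96.2, 146.6]
tcp_rot: [-3.14, -0.003, 2.468]
contact_force: [-1.0, 0.5, -0.1]
opening: 0.588
grasp_force: 0.0
```

```bash
python3 look.py w6 w; python3 go.py 628,-96,36
```

```text
11.475 [627.9 -96.2 146.6] [-3.1397 -0.0032  2.4678] [-0.15  0.49  1.7  -0.    0.96 -1.05]
[134. 241. 186. 292.] 0.96 [ 582. -184.   20.]
[370.  11. 467. 107.] 0.94 [583.  10.  20.]
[288. 203. 348. 269.] 0.76 [627. -95.  20.]
[276.   0. 327.  14.] 0.72 [524. -23.  20.]
200 (array([627.94, -95.26]), np.float64(0.048))
100 (array([ 581.64, -187.47]), np.float64(0.081))
clock 11.575 yaw 2.4696 tools mm [[-2.0, -0.9, 111.0]]
```

View pics/w6.png

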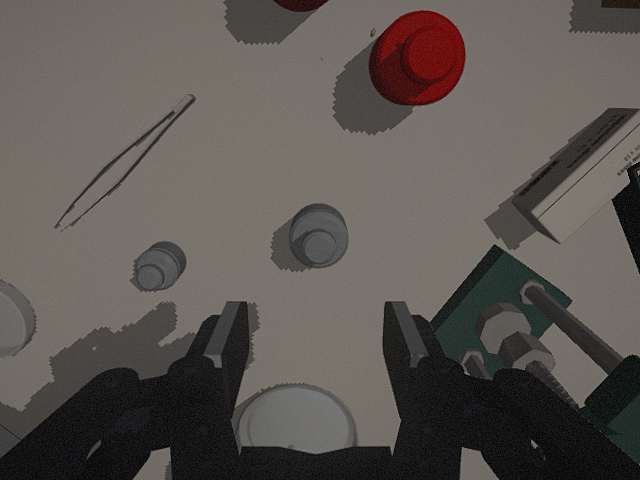

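The 200 is at (319,236) between the pads. The stand at right and the bottle at the bottom are clear by about 40 mm.

>>> carry_out(delta_pos=[[0,0,0.04],[0,0,0.08],[0,0,0.11],[0,0,0.111],[0,0,0.111],[0,0,0.111]], rot=[[0,0,0],[0,0,0],[0,0,0],[0,0,0],[0,0,0],[0,0,0]])

```text
clock: 12.32
eef_pos: [630.3, -95.1, 40.0]
tcp_rot: [3.14, 0.002, 2.47]
contact_force: [0.1, 0.3, -0.5]
opening: 0.587
grasp_force: 0.0
```

>>> carry_out(delta_pos=[[0,0,0],[0,0,0],[0,0,0],[0,0,0],[0,0,0]], rot=[[0,0,0],[0,0,0],[0,0,0],[0,0,0],[0,0,0]], claw=0.02)

```text
clock: 12.95
eef_pos: [630.0, -95.3, 40.0]
tcp_rot: [3.14, 0.001, 2.469]
contact_force: [-2.1, 1.5, 10.0]
opening: 0.388
grasp_force: 58.7
```

>>> carry_out(delta_pos=[[0,0,-0.02],[0,0,-0.06],[0,0,-0.1],[0,0,-0.11],[0,0,-0.11]], rot=[[0,0,0],[0,0,0],[0,0,0],[0,0,0],[0,0,0]])

```text
clock: 13.58
eef_pos: [629.4, -95.4, 149.1]
tcp_rot: [3.141, 0.001, 2.47]
contact_force: [0.2, -0.4, -2.3]
opening: 0.386
grasp_force: 60.1
```

```bash
python3 go.py 551,222.8,150
```

```text
clock 13.575 yaw 2.4695 tools mm [[259.4, 200.2, -1.1]]
```

>>> carry_out(delta_pos=[[0.04,0.03,0],[0.08,0.062,0],[0.12,0.093,0],[0.16,0.124,0],[0.2,0.155,0],[0.24,0.186,0],[0.258,0.2,0],[0.258,0.2,0]], rot=[[0,0,0],[0,0,0],[0,0,0],[0,0,0],[0,0,0],[0,0,0],[0,0,0],[0,0,0]])

```text
clock: 14.58
eef_pos: [550.3, 222.9, 146.6]
tcp_rot: [-3.139, -0.001, 2.472]
contact_force: [0.2, 0.4, -2.5]
opening: 0.388
grasp_force: 60.2
```

>>> carry_out(delta_pos=[[0,0,0.02],[0,0,0.05],[0,0,0.06],[0,0,0.06],[0,0,0.06]], rot=[[0,0,0],[0,0,0],[0,0,0],[0,0,0],[0,0,0]])

```text
clock: 15.2
eef_pos: [552.4, 221.7, 89.0]
tcp_rot: [3.141, 0.001, 2.469]
contact_force: [-1.0, -0.0, -2.2]
opening: 0.387
grasp_force: 60.2
```

```bash
python3 look.py w7; python3 go.py 551,222.8,54
```

```text
15.2 [552.4 221.7  89. ] [3.1407e+00 5.0000e-04 2.4693e+00] [ 0.38  0.51  1.82 -0.    0.81 -0.52]
clock 15.25 yaw 2.4695 tools mm [[1.8, -0.2, 35.2]]
```

View pics/w7.png

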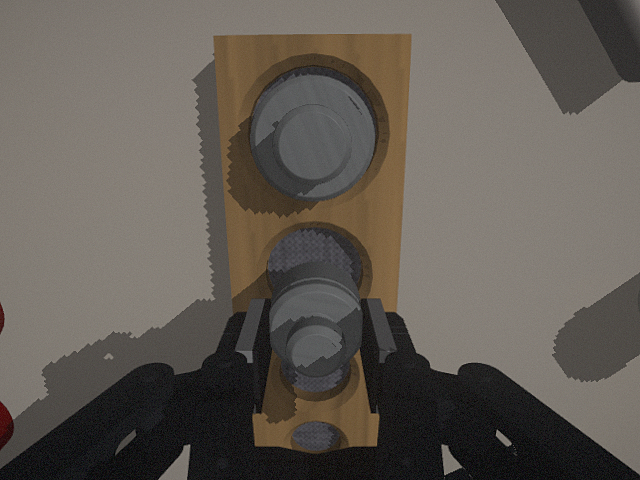

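The 200 is held upright, with its well just below and in line. Lowering it in.

>>> carry_out(delta_pos=[[0,0,0.01],[0,0,0.018],[0,0,0.024],[0,0,0.029],[0,0,0.032],[0,0,0.034],[0,0,0.035],[0,0,0.0355]], rot=[[0,0,0],[0,0,0],[0,0,0],[0,0,0],[0,0,0],[0,0,0],[0,0,0],[0,0,0]])

```text
clock: 16.25
eef_pos: [551.8, 221.8, 54.0]
tcp_rot: [3.142, -0.0, 2.47]
contact_force: [-5.7, -2.1, 15.4]
opening: 0.389
grasp_force: 61.8
```

>>> carry_out(delta_pos=[[0,0,0],[0,0,0],[0,0,0]], rot=[[0,0,0],[0,0,0],[0,0,0]], claw=0.05)

```text
clock: 16.62
eef_pos: [551.9, 221.8, 52.8]
tcp_rot: [3.141, 0.0, 2.47]
contact_force: [-0.0, 0.1, 0.7]
opening: 0.582
grasp_force: 0.0
```

>>> carry_out(delta_pos=[[0,0,-0.02],[0,0,-0.06],[0,0,-0.11],[-0.03,0,-0.15],[-0.06,0,-0.15],[-0.06,0,-0.15]], rot=[[0,0,0],[0,0,0],[0,0,0],[0,0,0],[0,0,0],[0,0,0]])

```text
clock: 17.38
eef_pos: [600.3, 183.5, 204.8]
tcp_rot: [3.139, 0.002, 2.468]
contact_force: [-0.7, 0.7, 0.6]
opening: 0.584
grasp_force: 0.0
```

```bash
python3 look.py w8; python3 go.py 581.6,-187.6,150
```

```text
17.375 [600.3 183.5 204.8] [3.1393e+00 1.8000e-03 2.4680e+00] [ 0.29  0.41  1.68 -0.    1.06 -0.6 ]
clock 17.425 yaw 2.4683 tools mm [[-218.1, -301.4, 53.7]]
```

View pics/w8.png

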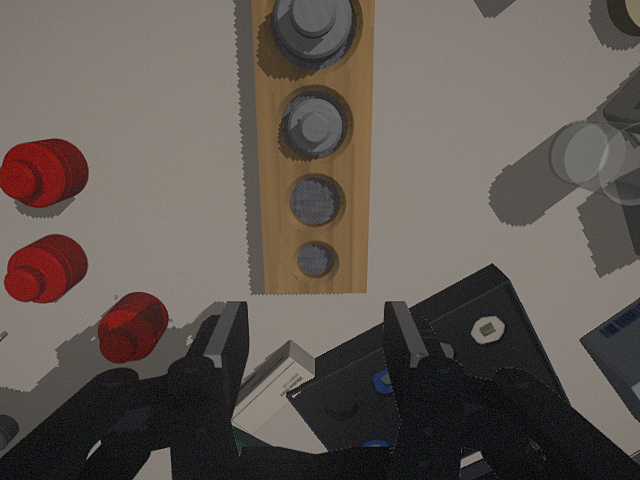

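Both large weights sit in their wells, at (315,15) and (317,125). Now the 100.

>>> carry_out(delta_pos=[[-0.03,-0.042,0],[-0.062,-0.085,0],[-0.093,-0.13,0],[-0.125,-0.172,0],[-0.157,-0.217,0],[-0.188,-0.26,0.02],[-0.218,-0.3,0.04],[-0.218,-0.301,0.054]], rot=[[0,0,0],[0,0,0],[0,0,0],[0,0,0],[0,0,0],[0,0,0],[0,0,0],[0,0,0]], claw=0.042)

```text
clock: 18.42
eef_pos: [580.9, -188.7, 147.9]
tcp_rot: [-3.141, -0.001, 2.467]
contact_force: [-0.1, 1.1, -0.7]
opening: 0.491
grasp_force: 0.0
```

>>> carry_out(delta_pos=[[0,0,0],[0,0,0]], rot=[[0,0,0],[0,0,0]])

```text
clock: 18.68
eef_pos: [582.2, -185.4, 149.3]
tcp_rot: [3.141, -0.0, 2.471]
contact_force: [0.2, 0.9, 0.0]
opening: 0.489
grasp_force: 0.0
```

```bash
python3 look.py w9 w; python3 go.py 581.6,-187.5,36
```

```text
18.675 [ 582.2 -185.4  149.3] [ 3.1413 -0.      2.471 ] [-0.31  0.45  1.75  0.    0.94 -1.21]
[539.   0. 638.  74.] 0.94 [585.   3.  20.]
[ 16. 100.  73. 129.] 0.87 [ 428. -262.   20.]
[292. 209. 334. 258.] 0.67 [ 579. -186.   20.]
100 (array([ 581.22, -187.78]), np.float64(0.106))
50 (array([ 426.17, -265.78]), np.float64(0.102))
clock 18.775 yaw 2.4712 tools mm [[-0.3, -2.1, 113.6]]
```

>>> carry_out(delta_pos=[[0,-0.002,0.04],[0,-0.002,0.08],[0,-0.002,0.11],[0,-0.002,0.113],[0,-0.002,0.113],[0,-0.002,0.113]], rot=[[0,0,0],[0,0,0],[0,0,0],[0,0,0],[0,0,0],[0,0,0]])

```text
clock: 19.52
eef_pos: [581.9, -188.6, 37.5]
tcp_rot: [3.141, 0.002, 2.47]
contact_force: [-1.3, -1.0, -0.7]
opening: 0.491
grasp_force: 0.0
```

>>> carry_out(delta_pos=[[0,0,0],[0,0,0],[0,0,0],[0,0,0],[0,0,0]], rot=[[0,0,0],[0,0,0],[0,0,0],[0,0,0],[0,0,0]], claw=0.01)

```text
clock: 20.15
eef_pos: [581.5, -188.7, 37.4]
tcp_rot: [3.141, 0.002, 2.47]
contact_force: [-1.2, 1.8, 8.7]
opening: 0.279
grasp_force: 58.4
```

>>> carry_out(delta_pos=[[0,0,-0.02],[0,0,-0.06],[0,0,-0.1],[0,0,-0.11],[0,0,-0.11],[0,0,-0.11]], rot=[[0,0,0],[0,0,0],[0,0,0],[0,0,0],[0,0,0],[0,0,0]])

```text
clock: 20.9
eef_pos: [579.9, -188.1, 144.6]
tcp_rot: [-3.141, -0.002, 2.47]
contact_force: [0.8, -0.1, -0.9]
opening: 0.278
grasp_force: 59.0
```

```bash
python3 go.py 594,189.5,150
```

```text
clock 20.9 yaw 2.4696 tools mm [[224.0, 304.3, -5.2]]
```

>>> carry_out(delta_pos=[[0.03,0.042,0],[0.062,0.085,0],[0.094,0.128,0],[0.126,0.172,0],[0.158,0.215,0],[0.19,0.259,0],[0.223,0.304,0],[0.223,0.304,0]], rot=[[0,0,0],[0,0,0],[0,0,0],[0,0,0],[0,0,0],[0,0,0],[0,0,0],[0,0,0]])

```text
clock: 21.9
eef_pos: [594.7, 191.8, 144.2]
tcp_rot: [-3.141, -0.001, 2.474]
contact_force: [-0.7, -0.6, -1.1]
opening: 0.278
grasp_force: 59.2
```

>>> carry_out(delta_pos=[[0,0,0.02],[0,0,0.05],[0,0,0.06],[0,0,0.06],[0,0,0.06]], rot=[[0,0,0],[0,0,0],[0,0,0],[0,0,0],[0,0,0]])

```text
clock: 22.52
eef_pos: [596.0, 188.0, 86.4]
tcp_rot: [3.141, 0.001, 2.469]
contact_force: [-0.3, 0.4, -0.4]
opening: 0.279
grasp_force: 59.2
```

```bash
python3 look.py w10; python3 go.py 594,189.5,51.5
```

```text
22.525 [596.  188.   86.4] [3.1409e+00 5.0000e-04 2.4690e+00] [ 0.3   0.55  1.75 -0.    0.84 -0.6 ]
clock 22.575 yaw 2.4692 tools mm [[2.5, -0.4, 35.1]]
```

View pics/w10.png

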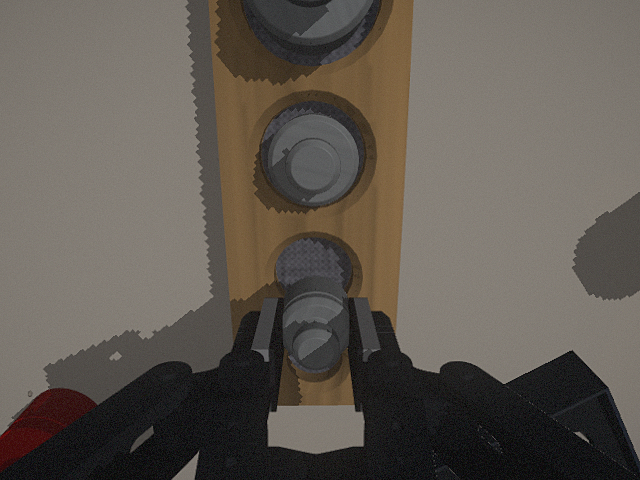

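The 100 is held upright over its well. Lowering it in.

>>> carry_out(delta_pos=[[0.0015,0,0.01],[0.0015,0,0.018],[0.0015,0,0.024],[0.0015,0,0.029],[0.0015,0,0.032],[0.0015,0,0.034],[0.0015,0,0.035],[0.0015,0,0.0355]], rot=[[0,0,0],[0,0,0],[0,0,0],[0,0,0],[0,0,0],[0,0,0],[0,0,0],[0,0,0]])

```text
clock: 23.58
eef_pos: [594.3, 189.3, 51.4]
tcp_rot: [3.142, 0.0, 2.47]
contact_force: [-4.9, -1.3, 14.3]
opening: 0.28
grasp_force: 60.5
```

>>> carry_out(delta_pos=[[0,0,0],[0,0,0],[0,0,0]], rot=[[0,0,0],[0,0,0],[0,0,0]], claw=0.042)

```text
clock: 23.95
eef_pos: [594.3, 189.3, 50.2]
tcp_rot: [3.142, 0.0, 2.47]
contact_force: [-0.2, 0.1, 0.3]
opening: 0.492
grasp_force: 0.0
```

>>> carry_out(delta_pos=[[0,0,-0.02],[0,0,-0.06],[0,0,-0.1],[0,0,-0.1],[0,0,-0.1]], rot=[[0,0,0],[0,0,0],[0,0,0],[0,0,0],[0,0,0]])

```text
clock: 24.58
eef_pos: [594.2, 189.3, 151.0]
tcp_rot: [3.141, 0.0, 2.47]
contact_force: [-0.7, 0.3, 0.0]
opening: 0.487
grasp_force: 0.0
```

```bash
python3 go.py 426,-265.7,150
```

```text
clock 24.575 yaw 2.4697 tools mm [[-151.5, -460.8, 0.8]]
```

>>> carry_out(delta_pos=[[-0.016,-0.05,-0.01],[-0.032,-0.1,-0.01],[-0.05,-0.15,-0.01],[-0.066,-0.2,-0.01],[-0.082,-0.25,-0.01],[-0.098,-0.3,-0.01],[-0.115,-0.35,-0.01],[-0.132,-0.4,-0.01]], rot=[[0,0,0],[0,0,0],[0,0,0],[0,0,0],[0,0,0],[0,0,0],[0,0,0],[0,0,0]], claw=0.034)

```text
clock: 25.58
eef_pos: [447.2, -207.1, 159.5]
tcp_rot: [-3.141, -0.002, 2.47]
contact_force: [-0.3, -0.5, 0.8]
opening: 0.4
grasp_force: 0.0
```

>>> carry_out(delta_pos=[[-0.01,-0.03,0.005],[-0.0195,-0.061,0.01],[-0.0195,-0.061,0.01],[-0.0195,-0.061,0.01],[-0.0195,-0.061,0.01]], rot=[[0,0,0],[0,0,0],[0,0,0],[0,0,0],[0,0,0]])

```text
clock: 26.2
eef_pos: [426.1, -264.9, 150.1]
tcp_rot: [3.141, -0.001, 2.471]
contact_force: [0.2, -0.1, -0.1]
opening: 0.397
grasp_force: 0.0
```

```bash
python3 look.py w11 w; python3 go.py 426,-265.7,36.5
```

```text
26.2 [ 426.1 -264.9  150.1] [ 3.1415e+00 -6.0000e-04  2.4706e+00] [-0.56  0.3   1.99  0.    0.85 -1.46]
[296. 213. 331. 249.] 0.82 [ 423. -265.   20.]
50 (array([ 425.18, -266.23]), np.float64(0.065))
clock 26.3 yaw 2.4708 tools mm [[-0.3, -0.6, 113.8]]
```

>>> carry_out(delta_pos=[[0,-0.001,0.04],[0,-0.001,0.08],[0,-0.001,0.11],[0,-0.001,0.115],[0,-0.001,0.115],[0,-0.001,0.115]], rot=[[0,0,0],[0,0,0],[0,0,0],[0,0,0],[0,0,0],[0,0,0]])

```text
clock: 27.05
eef_pos: [426.1, -267.0, 36.5]
tcp_rot: [3.141, 0.002, 2.47]
contact_force: [0.1, -0.3, 0.1]
opening: 0.397
grasp_force: 0.0
```

>>> carry_out(delta_pos=[[0,0,0],[0,0,0],[0,0,0],[0,0,0],[0,0,0]], rot=[[0,0,0],[0,0,0],[0,0,0],[0,0,0],[0,0,0]], claw=0.005, grip_force=40)

```text
clock: 27.68
eef_pos: [425.9, -267.0, 36.5]
tcp_rot: [3.141, 0.002, 2.47]
contact_force: [-0.4, 1.1, 8.0]
opening: 0.177
grasp_force: 38.9
```

>>> carry_out(delta_pos=[[0,0,-0.02],[0,0,-0.06],[0,0,-0.1],[0,0,-0.12],[0,0,-0.12],[0,0,-0.12]], rot=[[0,0,0],[0,0,0],[0,0,0],[0,0,0],[0,0,0],[0,0,0]])

```text
clock: 28.42
eef_pos: [424.8, -266.3, 154.7]
tcp_rot: [-3.142, -0.001, 2.47]
contact_force: [-0.5, 0.4, -0.9]
opening: 0.178
grasp_force: 39.0
```

```bash
python3 go.py 630,161.8,155; python3 look.py w12
```

```text
clock 28.425 yaw 2.4696 tools mm [[105.9, 462.8, -0.3]]
28.425 [ 424.8 -266.3  154.7] [-3.1415e+00 -7.0000e-04  2.4696e+00] [-0.56  0.29  1.99 -0.    0.86 -1.46]
```

View pics/w12.png

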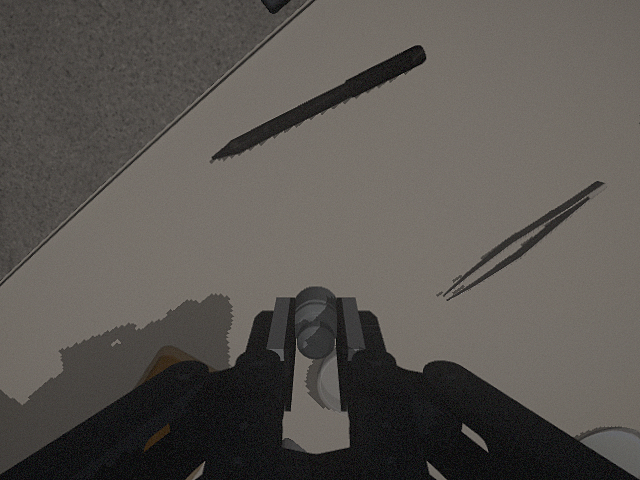

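The 50 is held upright at (317,320). Carrying it to its well.

>>> carry_out(delta_pos=[[0.013,0.055,0],[0.025,0.11,0],[0.038,0.165,0],[0.05,0.22,0],[0.063,0.275,0],[0.075,0.33,0],[0.088,0.385,0],[0.1,0.44,0]], rot=[[0,0,0],[0,0,0],[0,0,0],[0,0,0],[0,0,0],[0,0,0],[0,0,0],[0,0,0]])

```text
clock: 29.48
eef_pos: [620.8, 141.7, 153.6]
tcp_rot: [-3.14, -0.001, 2.47]
contact_force: [0.9, 0.1, -0.4]
opening: 0.18
grasp_force: 39.1
```

>>> carry_out(delta_pos=[[0.0055,0.022,0],[0.0055,0.022,0.03],[0.0055,0.022,0.06],[0.0055,0.022,0.07],[0.0055,0.022,0.07],[0.0055,0.022,0.07]], rot=[[0,0,0],[0,0,0],[0,0,0],[0,0,0],[0,0,0],[0,0,0]])

```text
clock: 30.22
eef_pos: [631.0, 160.5, 86.3]
tcp_rot: [3.141, 0.001, 2.469]
contact_force: [0.1, 0.1, 0.1]
opening: 0.18
grasp_force: 39.2
```

```bash
python3 look.py w13; python3 go.py 629.9,161.3,50.5
```

```text
30.225 [631.  160.5  86.3] [3.1405e+00 9.0000e-04 2.4693e+00] [ 0.25  0.58  1.69 -0.    0.86 -0.65]
clock 30.275 yaw 2.4694 tools mm [[1.4, -0.2, 36.0]]
```

View pics/w13.png

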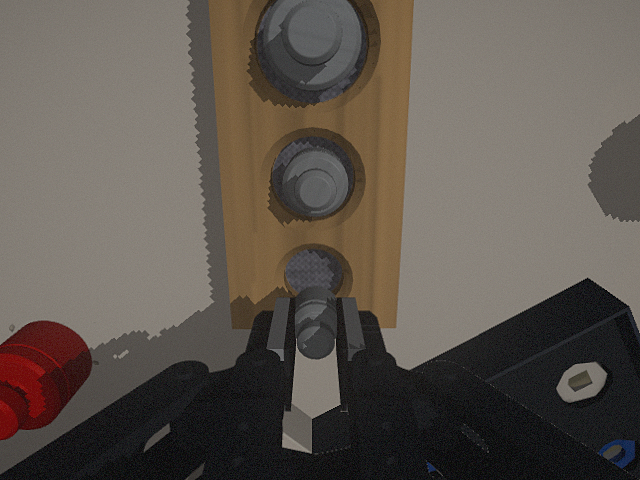

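The well at (314,272) is empty and the weight lies just over it. Checking the rim once before lowering.

Run:
```python
from h import *
s=dict(eef_pos=np.array([631,160.5,86.3]),tcp_rot=np.array([3.1405,.0009,2.4693])); P=campose("wrist",s)
d=np.array([-.787,.617,0]); n=np.array([.617,.787,0]); c=np.array([629,162,26.])
print(to_px([c+18*d,c+14*d,c+18*n,c-18*n,c-42*0*d-(114-89)*d],"wrist",P).round(0))
W=to_world([[314,244],[314,328]],26,"wrist",P); print("centre from rim",(W[0]-18*d).round(1),"from end edge",(W[1]+25*d).round(1))
```

```text
[[316. 239.]
 [316. 248.]
 [356. 277.]
 [277. 277.]
 [317. 326.]]
centre from rim [630.  159.9  26. ] from end edge [629.1 160.2  26. ]
```

>>> carry_out(delta_pos=[[0,-0.001,0.01],[0,-0.001,0.018],[0,-0.001,0.024],[0,-0.001,0.029],[0,-0.001,0.032],[0,-0.001,0.034],[0,-0.001,0.035],[0,-0.001,0.036]], rot=[[0,0,0],[0,0,0],[0,0,0],[0,0,0],[0,0,0],[0,0,0],[0,0,0],[0,0,0]])

```text
clock: 31.28
eef_pos: [629.8, 159.9, 50.4]
tcp_rot: [3.142, 0.0, 2.47]
contact_force: [-6.4, -1.5, 16.9]
opening: 0.179
grasp_force: 40.9
```

Seated at z ≈ 50.4, as expected. Releasing.

>>> carry_out(delta_pos=[[0,0,0],[0,0,0],[0,0,0]], rot=[[0,0,0],[0,0,0],[0,0,0]], claw=0.034)

```text
clock: 31.65
eef_pos: [630.6, 160.1, 50.3]
tcp_rot: [3.14, 0.001, 2.47]
contact_force: [0.2, -0.1, 6.3]
opening: 0.399
grasp_force: 3.2
```

>>> carry_out(delta_pos=[[0,0,-0.02],[0,0,-0.05],[0,0,-0.1],[0,0,-0.15],[-0.03,0,-0.18],[-0.05,0,-0.18],[-0.05,0,-0.18]], rot=[[0,0,0],[0,0,0],[0,0,0],[0,0,0],[0,0,0],[0,0,0],[0,0,0]])

```text
clock: 32.52
eef_pos: [669.1, 127.7, 229.1]
tcp_rot: [-3.141, -0.0, 2.468]
contact_force: [-0.6, 0.2, -0.8]
opening: 0.398
grasp_force: 0.0
```

Run:
```python
from h import *
s=r.sense(); P=campose("wrist",s); im=r.grab_frame("wrist"); cv2.imwrite("pics/fin.png",im)
W={500:(500.7,261.8),200:(551,222.4),100:(594,189),50:(629.5,160.8)}
ds=r.cut_out("mass_500","wrist")
for d in ds: d["c"]=to_world([[(d["box"][0]+d["box"][2])/2,(d["box"][1]+d["box"][3])/2]],34,"wrist",P)[0]
for m,(x,y) in W.items():
    d=min(ds,key=lambda d:np.hypot(*(d["c"][:2]-(x,y)))); print(m,d["box"],d["c"].round(0),fit(lambda x,y:mpts(m,x,y,14),(x,y),d["mask"].astype(float),"wrist",P,(5,5)))
t=r.grab_frame("top")
for n in("dropper_mid","beaker_mid"): print(n,[np.round(d["box"]) for d in r.recognise(n,"top")[:1]])
```

```text
500 [294.3, 2.2, 341.3, 24.9] [564. 213.  34.] (array([500.7, 261.8]), np.float64(1.0))
200 [294.3, 2.2, 341.3, 24.9] [564. 213.  34.] (array([550.25, 222.19]), np.float64(0.033))
100 [299.3, 53.7, 337.4, 93.5] [594. 189.  34.] (array([593.9 , 188.91]), np.float64(0.033))
50 [302.0, 127.3, 329.9, 150.3] [628. 160.  34.] (array([628.84, 159.93]), np.float64(0.051))
dropper_mid []
beaker_mid [array([163., 158., 192., 179.])]
```

View pics/fin.png

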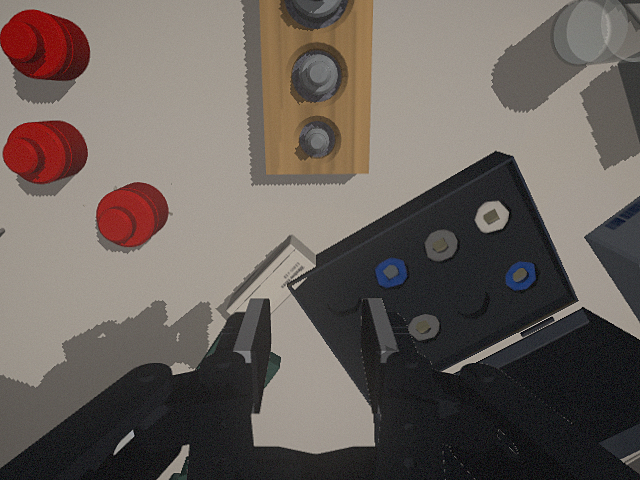

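The 50, 100 and 200 fit seated poses within about 1 mm of their wells. The 500 showed seated earlier and hasn't been touched since. Handing in.

```bash
python3 -c "
from rig import r
print(r.sign_off())"
```

```text
the job is handed in; nothing more can be done
None
```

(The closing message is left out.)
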